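# Find and seat the loose cover of the cable box

### The arm

A 6-joint arm with a two-finger parallel gripper is mounted at the origin on the work surface. World frame = base frame: x ahead of the robot, y to its left, z up, the work surface at z = 0. Lengths are in m, angles in rad, forces in N, time in s.
With the tool pointing down it reaches from about 0.3 to 0.875 m from the base axis. Payload 6.4 kg.
Tool frame: the origin (TCP) lies where the fingers leave the gripper's body, on its centre line; the fingertips stand 73 mm ahead of it and the grasp point (between the pads) lies 54 mm ahead of it (ctrl.pinch_z is the distance from the TCP to the grasp point, in m); z points along the fingers, y is the direction in which the jaws open and shut (so a half turn about z gives the same grasp; the last joint's range is limited). The gripper opens to 85 mm and grips with 20 to 120 N. Pads are 22 mm wide; open, the fingers measure 114 mm over their backs; the gripper's body (76 mm by 85 mm) begins 54 mm behind the grasp point. The pads swing forward as they close: fully open they stand 13 mm farther back than shut.
Start: joints at [1.028, 0.181, 1.607, -0, 1.354, -0.206], TCP at [0.19, 0.543, 0.304] pointing down, gripper open.
Joint ranges: [-2.99, 2.99], [-0.89, 2.07], [0.3, 2.58], [-1.14, 4.28], [0, 2.63], [-3.12, 3.12]. Speed limits (rad/s): [2.57, 2.57, 3.01, 3.14, 3.14, 3.14].

### API

Orientations are given as a unit quaternion [w, x, y, z].
In Python, from bench import ctrl, camera, camera_model gives the robot as it stands.
- The arm moves only by the tool arm_command, never from a script. Its argument "series" is a list of rows, each a list of 7 numbers: the shift along the tool's x, y, z in m, then the turn, a rotation vector about the tool's x, y, z in degrees, then the finger opening in m, from 0 to 0.0854. In form: [[tx, ty, tz, rx, ry, rz, gripper], ...]. A call has exactly 5 rows; each row is the pose to reach, as a shift and turn from the pose commanded when the call began, along the tool's axes at that moment; what a row does not reach only later rows make up. A row lasts 1/10 s, in which the tool goes at most 50 mm and 8.59 degrees, less where a joint would pass 70% of its speed; a pose out of reach is approached as far as the arm can. A call with a gripper value outside its range is refused whole. The fingers move at their own pace and stop on an object; the grip force is fixed at half the most. Time passes only in rows, so rows that repeat a pose let the fingers close, or fill a call up. It gives the time, the measured TCP pose, the force and the opening at its end, in the units of the state.
- ctrl.get_obs(): the state, without advancing time (a new reading comes with each control period).
- camera(name): name is "scene" or "top" or "wrist"; returns (picture, depth): 384x512x3 uint8, red, green, blue; 384x512 float32, m along the optical axis (not along the pixel's ray), 0 where there is no reading.
- camera_model(name): a dict with "K" (3x3 intrinsics, pixels), "distortion" ([k1, k2, p1, p2, k3] as OpenCV has them; the pictures are not rectified), "position" and "attitude" of the camera in the world. Camera axes: x right, y down, z forward; pixel columns grow to the right and rows downward; lengths in m; the calibration is good to about 2 mm. A picture is of the moment at which its call begins: read the wrist's pose just before it. camera_model takes no time and is no camera call; for the wrist camera it gives the pose at the moment of the call.
- ctrl.hand_in(): hands the job in, once; it reports no verdict.
The state is a dict: "time_s": time; "q": joint angles; "dq": joint speeds; "joint_efforts": joint torques, N m; "eef_pos": TCP position; "eef_rot": TCP orientation; "wrist_force": force on the tool from outside, world axes, zero at the start; "torque": the same for the moment, N m; "opening": opening from 0.0 (shut) to 1.0 (fully open).
Only numpy, scipy, OpenCV 4.12 (cv2) and the standard library are available. Lean on these libraries where they do the work, as an engineer would, in place of code of your own. Each camera call takes 0.05 s, during which the arm holds its last target. There are 200 camera calls.

### The job

One of the four covers on the cable box is not pressed home: with a closed fingertip, press lightly near the edges of the covers until you find the one that rocks, then press that cover down at its middle until it is fully seated, and finish while still holding it pressed down with the fingertip, touching no other cover. Do not grip or pull out any cover, and leave everything else on the counter and the box where it is.

Things in the scene. Friction and masses are not known exactly. Their poses are not given: they have to be found in the camera images.
- box: (all sizes in mm) aluminium cable box fixed on the counter, 130 (its x) x 360 (its y) x 42 high; origin at the centre of its underside, z up. Its upper side carries a row of four covers along y, centres at x = 0 and y = -138, -70, -2 and +66; the last 75 at the +y end is a bare deck with sockets
- row (a point): point on the box's upper side at the middle of the row of covers. The one loose cover rocks about its own y axis: 1 to 2 N near its near or far edge (x = -32 or +32) tips that edge down some 2.5 mm (0.07 rad) to a stop; let go, it springs back level; a press there does not seat it. Pressed at the middle with over 10 N it goes straight down 3 mm to its stop, stays, and rocks no more. Firm covers do not give
- cover_a: one of four identical grey covers, 92 (its x, across the box) x 58 (its y, along the box) x 20 mm thick, turned as the box is, in any of the four places; origin at the centre of its top face, z up. Any one of the four may be the loose one. Tops stand 7 to 13 mm above the deck at random, so height does not tell; all start level. Covers could be pulled out upwards; do not
- cover_b: one of four identical grey covers, 92 (its x, across the box) x 58 (its y, along the box) x 20 mm thick, turned as the box is, in any of the four places; origin at the centre of its top face, z up. Any one of the four may be the loose one. Tops stand 7 to 13 mm above the deck at random, so height does not tell; all start level. Covers could be pulled out upwards; do not
- cover_c: one of four identical grey covers, 92 (its x, across the box) x 58 (its y, along the box) x 20 mm thick, turned as the box is, in any of the four places; origin at the centre of its top face, z up. Any one of the four may be the loose one. Tops stand 7 to 13 mm above the deck at random, so height does not tell; all start level. Covers could be pulled out upwards; do not
- cover_d: one of four identical grey covers, 92 (its x, across the box) x 58 (its y, along the box) x 20 mm thick, turned as the box is, in any of the four places; origin at the centre of its top face, z up. Any one of the four may be the loose one. Tops stand 7 to 13 mm above the deck at random, so height does not tell; all start level. Covers could be pulled out upwards; do not
- eraser: white eraser, 22 x 42 x 13, lying on the bare end deck of the cable box; origin at underside centre; sizes in mm (bystander, loose)
- pen: black pen, 120 long, 11 thick, on the counter in front of the box; origin under its middle, x along the pen; sizes in mm (bystander, loose)
- phone: black phone, 145 x 70 x 9, flat on the counter behind the box; origin at underside centre; sizes in mm (bystander, loose)
- mug: white mug, 80 across, 92 high, on the counter past the right end of the box (the end without the deck); origin at underside centre; sizes in mm (bystander, loose)
- stapler: stapler, 130 x 34 x 44 high, on the counter behind the box; origin at underside centre; sizes in mm (bystander, loose)
- tape_roll: roll of clear tape, 60 across, 19 high, on the counter past the deck end of the box; origin at underside centre; sizes in mm (bystander, loose)

How it is judged:
On the way, in this order (a step that is already met when the one before it is completed fails the run):
1. the loose cover is found: an edge press rocks it by more than 0.025 rad (angle between any of cover_a, cover_b, cover_c, cover_d's own z axis and vertical above 0.025 rad), for 0.05 s.
2. the loose cover is pressed down at least 2 mm and sits level (((distance of cover_a from where it was at the start of the episode above 0.002 m and z of cover_a in the frame of box below 0.053 m and angle between cover_a's own z axis and vertical below 0.025 rad) or (distance of cover_b from where it was at the start of the episode above 0.002 m and z of cover_b in the frame of box below 0.053 m and angle between cover_b's own z axis and vertical below 0.025 rad) or (distance of cover_c from where it was at the start of the episode above 0.002 m and z of cover_c in the frame of box below 0.053 m and angle between cover_c's own z axis and vertical below 0.025 rad) or (distance of cover_d from where it was at the start of the episode above 0.002 m and z of cover_d in the frame of box below 0.053 m and angle between cover_d's own z axis and vertical below 0.025 rad))), for 0.2 s.
At the end, for the whole second after the job is handed in: One cover has gone down at least 2 mm from its start, is level within 0.025 rad and at rest, and the fingers still press on it with more than 2 N; the other three covers are untouched by the robot, level and within 1.5 mm of their start ((((distance of cover_a from where it was at the start of the episode above 0.002 m and z of cover_a in the frame of box below 0.053 m and angle between cover_a's own z axis and vertical below 0.025 rad) and contact force between the fingers and cover_a above 2 N and angular speed of cover_a below 0.1 rad/s and distance of each of cover_b, cover_c, cover_d from where it was at the start of the episode below 0.0015 m and angle between each of cover_b, cover_c, cover_d's own z axis and vertical below 0.02 rad and contact force between each of the arm, the fingers and cover_b below 0.5 N and contact force between each of the arm, the fingers and cover_c below 0.5 N and contact force between each of the arm, the fingers and cover_d below 0.5 N) or ((distance of cover_b from where it was at the start of the episode above 0.002 m and z of cover_b in the frame of box below 0.053 m and angle between cover_b's own z axis and vertical below 0.025 rad) and contact force between the fingers and cover_b above 2 N and angular speed of cover_b below 0.1 rad/s and distance of each of cover_a, cover_c, cover_d from where it was at the start of the episode below 0.0015 m and angle between each of cover_a, cover_c, cover_d's own z axis and vertical below 0.02 rad and contact force between each of the arm, the fingers and cover_a below 0.5 N and contact force between each of the arm, the fingers and cover_c below 0.5 N and contact force between each of the arm, the fingers and cover_d below 0.5 N) or ((distance of cover_c from where it was at the start of the episode above 0.002 m and z of cover_c in the frame of box below 0.053 m and angle between cover_c's own z axis and vertical below 0.025 rad) and contact force between the fingers and cover_c above 2 N and angular speed of cover_c below 0.1 rad/s and distance of each of cover_a, cover_b, cover_d from where it was at the start of the episode below 0.0015 m and angle between each of cover_a, cover_b, cover_d's own z axis and vertical below 0.02 rad and contact force between each of the arm, the fingers and cover_a below 0.5 N and contact force between each of the arm, the fingers and cover_b below 0.5 N and contact force between each of the arm, the fingers and cover_d below 0.5 N) or ((distance of cover_d from where it was at the start of the episode above 0.002 m and z of cover_d in the frame of box below 0.053 m and angle between cover_d's own z axis and vertical below 0.025 rad) and contact force between the fingers and cover_d above 2 N and angular speed of cover_d below 0.1 rad/s and distance of each of cover_a, cover_b, cover_c from where it was at the start of the episode below 0.0015 m and angle between each of cover_a, cover_b, cover_c's own z axis and vertical below 0.02 rad and contact force between each of the arm, the fingers and cover_a below 0.5 N and contact force between each of the arm, the fingers and cover_b below 0.5 N and contact force between each of the arm, the fingers and cover_c below 0.5 N))); the arm keeps its last pose, push and grip.
It fails at once if a cover is pulled up or out of its place (z of any of cover_a, cover_b, cover_c, cover_d in the frame of box above 0.061 m).
It fails at once if a bystander is lifted or moved more than 15 mm (distance of any of eraser, pen, phone, mug, stapler, tape_roll from where it was at the start of the episode above 0.015 m).
It also fails if it takes over 48 s, if anything falls off the work surface, if the arm or the gripper's body presses on something with over 40 N, if the wrist force passes 120 N, or if a joint passes its speed limit or range.

## Working session

There is one attempt and no reset: what is moved stays moved. The work goes in short steps, Python scripts to look and compute and a tool call to move; the robot and the scene stay as the last step left them, time stands still between calls to the robot, and variables do not carry over. Pictures are saved under pics/ and viewed, about 8 in all and at most 12, crops included, and the job is handed in when it is done.

Besides the shell and the picture viewer there is one more tool, called after ">>>" as name(argument=value, ...), one argument or row to a line, values as JSON. arm_command: Moves the arm, as the interface text tells. Its arguments: {"type":"object","properties":{"series":{"type":"array","items":{"type":"array","items":{"type":"number"}}}},"required":["series"]}

```bash
mkdir -p pics
python3 - <<'E'
from bench import ctrl,camera,camera_model
import cv2,numpy as np
o=ctrl.get_obs();print(o['time_s'],o['eef_pos'],o['eef_rot'],o['opening'])
for n in('top','scene'):
    m=camera_model(n);p,d=camera(n);np.savez(f'pics/{n}.npz',p=p,d=d)
    print(n,m)
    cv2.imwrite(f'pics/{n}0.png',p[:,:,::-1])
E
```

```text
0.0 [0.18977494 0.54233889 0.30298394] [-3.21671967e-04  1.67612880e-01  9.85852514e-01 -7.99608103e-04] 1.0014461254125477
top {'K': array([[354.17860162,   0.        , 254.51710345],
       [  0.        , 354.17860162, 195.98024593],
       [  0.        ,   0.        ,   1.        ]]), 'distortion': array([0.01179707, 0.        , 0.        , 0.        , 0.        ]), 'position': array([ 4.85710548e-01, -4.51434871e-04,  7.62978407e-01]), 'attitude': array([-0.073711  ,  0.7097669 , -0.69891945,  0.04805453])}
scene {'K': array([[399.33809619,   0.        , 253.74458027],
       [  0.        , 399.33809619, 189.41093556],
       [  0.        ,   0.        ,   1.        ]]), 'distortion': array([-0.06711595,  0.        ,  0.        ,  0.        ,  0.        ]), 'position': array([1.29713408, 0.12762627, 0.68113941]), 'attitude': array([-0.26176604,  0.59230642,  0.69124024, -0.32068455])}
```

View pics/top0.png

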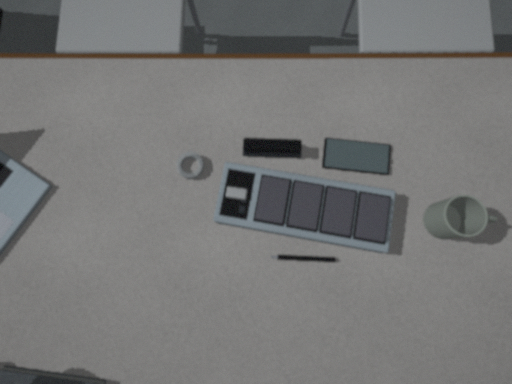

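The box lies across the image, with its deck to the left (+y). Cover centres are near pixels (272,200), (305,205), (339,211) and (373,217). Next I'll locate them numerically.

```bash
cat > h.py <<'E'
import numpy as np,cv2
from scipy.spatial.transform import Rotation as R
def rot(q): return R.from_quat([q[1],q[2],q[3],q[0]]).as_matrix()
def ray(m,uv,z):
    n=cv2.undistortPoints(np.array(uv,float).reshape(-1,1,2),m['K'],np.array(m['distortion']))[:,0]
    d=np.c_[n,np.ones(len(n))]@rot(m['attitude']).T
    p=np.array(m['position']); return p+d*((z-p[2])/d[:,2])[:,None]
E
python3 - <<'E'
from h import *
from bench import camera_model
f=np.load('pics/top.npz');p,d=f['p'],f['d'];m=camera_model('top')
print([p[r,c].tolist() for r,c in((200,272),(205,305),(200,240),(232,290),(185,240))])
g=p.max(2);hsv=cv2.cvtColor(p,cv2.COLOR_RGB2HSV)
mask=((g<110)).astype(np.uint8);roi=np.zeros_like(mask);roi[160:255,212:400]=1;mask*=roi
cs,_=cv2.findContours(mask,cv2.RETR_EXTERNAL,cv2.CHAIN_APPROX_NONE)
C=[]
for c in cs:
    if cv2.contourArea(c)<300: continue
    r=cv2.minAreaRect(c)
    P=ray(m,cv2.boxPoints(r),0.052); ctr=P.mean(0)
    e=[np.linalg.norm(P[i]-P[(i+1)%4]) for i in range(2)]
    v=P[1]-P[0] if e[0]>e[1] else P[2]-P[1]
    u,w=map(int,r[0]); 
    k=d[w-3:w+4,u-3:u+4]; dep=np.median(k[k>0]) if (k>0).any() else 0
    n=ray(m,[r[0]],0)[0]-m['position'];n=n/(n@rot(m['attitude'])[:,2])
    print(np.round(r[0],1),cv2.contourArea(c),ctr.round(4),np.round(e,4),'ang',np.degrees(np.arctan2(v[1],v[0])).round(1),'z',(m['position'][2]+n[2]*dep).round(4))
    print(P.round(3).tolist())
E
```

```text
[[75, 76, 83], [75, 75, 83], [46, 49, 51], [123, 132, 138], [23, 28, 24]]
[329.1 214.3] 6983.5 [ 0.5751 -0.1218  0.052 ] [0.1254 0.3005] ang -97.8 z 0.0506
[[0.532, 0.033, 0.052], [0.657, 0.017, 0.052], [0.616, -0.28, 0.052], [0.496, -0.257, 0.052]]
[237.4 193.7] 1294.0 [0.6143 0.0618 0.052 ] [0.101 0.06 ] ang -9.3 z 0.0532
[[0.57, 0.099, 0.052], [0.67, 0.083, 0.052], [0.658, 0.024, 0.052], [0.559, 0.041, 0.052]]
[357.  167.5] 820.0 [ 0.6711 -0.1816  0.052 ] [0.142  0.0315] ang -89.5 z 0.0074
[[0.686, -0.111, 0.052], [0.687, -0.253, 0.052], [0.656, -0.252, 0.052], [0.655, -0.111, 0.052]]
```

Run:
```python
from h import *
from bench import camera_model
f=np.load('pics/top.npz');p,d=f['p'],f['d'];m=camera_model('top')
g=p.max(2)
big=cv2.resize(g,None,fx=4,fy=4,interpolation=cv2.INTER_CUBIC)
for th in(88,94):
  mask=((big<th)&(big>60)).astype(np.uint8)
  roi=np.zeros_like(mask);roi[660:1000,1000:1600]=1;mask*=roi
  mask=cv2.morphologyEx(mask,cv2.MORPH_OPEN,np.ones((13,13)))
  cs,_=cv2.findContours(mask,cv2.RETR_EXTERNAL,cv2.CHAIN_APPROX_NONE)
  print(th)
  for c in cs:
    if cv2.contourArea(c)<6000: continue
    r=cv2.minAreaRect(c);px=(cv2.boxPoints(r)+.5)/4-.5
    P=ray(m,px,0.052);ctr=P.mean(0)
    e=[np.linalg.norm(P[i]-P[(i+1)%4]) for i in range(2)]
    v=P[1]-P[0] if e[0]>e[1] else P[2]-P[1]
    u,w=px.mean(0).astype(int);k=d[w-4:w+5,u-4:u+5];dep=np.median(k[k>0])
    n=ray(m,[px.mean(0)],0)[0]-m['position'];n=n/(n@rot(m['attitude'])[:,2])
    print(px.mean(0).round(1),ctr.round(4),np.round(e,4),'ang',np.degrees(np.arctan2(v[1],v[0])).round(1),'z',(m['position'][2]+n[2]*dep).round(4))
```

```text
88
[373.5 216.5] [ 0.5713 -0.2113  0.052 ] [0.0942 0.0645] ang -9.3 z 0.0501
[339.9 210.7] [ 0.582  -0.1454  0.052 ] [0.0939 0.0655] ang -9.3 z 0.0503
[304.9 204.6] [ 0.5934 -0.0756  0.052 ] [0.093  0.0589] ang -9.3 z 0.0518
[271.6 198.7] [ 0.6048 -0.0083  0.052 ] [0.0931 0.0594] ang -9.2 z 0.0519
94
[394.2 222.2] [ 0.5607 -0.2515  0.052 ] [0.0202 0.1079] ang 177.1 z -0.0016
[373.8 216.4] [ 0.5714 -0.212   0.052 ] [0.0947 0.066 ] ang -9.3 z 0.0501
[340.  210.7] [ 0.5821 -0.1454  0.052 ] [0.0941 0.0656] ang -9.5 z 0.0503
[304.9 204.5] [ 0.5937 -0.0756  0.052 ] [0.0935 0.0589] ang -9.3 z 0.0519
[271.6 198.5] [ 0.6051 -0.0081  0.052 ] [0.0936 0.0598] ang -9.3 z 0.052
```

>>> arm_command(
  series=[
    [0, 0, 0, 0, 0, 0, 0],
    [0, 0, 0, 0, 0, 0, 0],
    [0, 0, 0, 0, 0, 0, 0],
    [0, 0, 0, 0, 0, 0, 0],
    [0, 0, 0, 0, 0, 0, 0],
  ],
)

```text
time_s: 0.6
eef_pos: [0.19, 0.5427, 0.3039]
eef_rot: [0.0, 0.168, 0.986, 0.0]
wrist_force: [0.9, -0.5, -0.7]
opening: 0.138
```

>>> arm_command(
  series=[
    [-0.035, -0.025, 0, 0, 0, -2, 0],
    [-0.07, -0.05, 0, 0, 0, -4, 0],
    [-0.105, -0.075, 0, 0, 0, -6, 0],
    [-0.14, -0.1, 0, 0, 0, -8, 0],
    [-0.175, -0.125, 0, 0, 0, -10, 0],
  ],
)

```text
time_s: 1.1
eef_pos: [0.3145, 0.3655, 0.3041]
eef_rot: [0.0, 0.08, 0.997, 0.0]
wrist_force: [1.3, 0.5, -0.5]
opening: 0.001
```

>>> arm_command(
  series=[
    [-0.032, -0.032, 0, 0, 0, 0, 0],
    [-0.064, -0.064, 0, 0, 0, 0, 0],
    [-0.096, -0.096, 0, 0, 0, 0, 0],
    [-0.128, -0.128, 0, 0, 0, 0, 0],
    [-0.16, -0.16, 0, 0, 0, 0, 0],
  ],
)

```text
time_s: 1.6
eef_pos: [0.4468, 0.1815, 0.3043]
eef_rot: [0.0, 0.081, 0.997, 0.0]
wrist_force: [1.1, 0.4, -0.3]
opening: 0.0
```

>>> arm_command(
  series=[
    [-0.032, -0.033, 0.01, 0, 0, 0, 0],
    [-0.064, -0.066, 0.03, 0, 0, 0, 0],
    [-0.096, -0.099, 0.06, 0, 0, 0, 0],
    [-0.128, -0.132, 0.09, 0, 0, 0, 0],
    [-0.156, -0.163, 0.12, 0, 0, 0, 0],
  ],
)

```text
time_s: 2.1
eef_pos: [0.5697, 0.0031, 0.1899]
eef_rot: [0.001, 0.081, 0.997, -0.0]
wrist_force: [0.9, -0.0, 1.1]
opening: -0.003
```

>>> arm_command(
  series=[
    [0, 0, 0.01, 0, 0, 0, 0],
    [0, 0, 0.02, 0, 0, 0, 0],
    [0, 0, 0.03, 0, 0, 0, 0],
    [0, 0, 0.03, 0, 0, 0, 0],
    [0, 0, 0.03, 0, 0, 0, 0],
  ],
)

```text
time_s: 2.6
eef_pos: [0.5684, 0.0058, 0.1611]
eef_rot: [0.0, 0.08, 0.997, -0.0]
wrist_force: [-0.1, -0.2, -0.3]
opening: 0.0
```

Run:
```python
from bench import ctrl,camera
import cv2,numpy as np
o=ctrl.get_obs();print(o['eef_pos'],o['eef_rot'],o['wrist_force'],o['torque'])
a=camera('scene')[0];b=camera('wrist')[0]
x=cv2.resize(a[100:300,100:420],(800,500))
cv2.imwrite('pics/s1.png',np.vstack([x])[:,:,::-1])
```

```text
[0.56843163 0.00584364 0.16110288] [ 3.98779330e-04  8.02770785e-02  9.96772507e-01 -1.71373300e-05] [-0.1150787  -0.1714664  -0.27202855] [0.00420774 0.02483781 0.03190867]
```

View pics/s1.png

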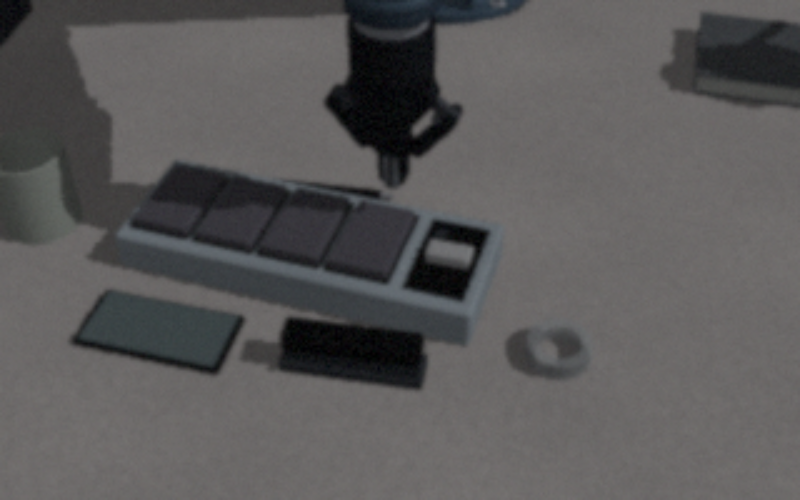

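The closed gripper hangs over the near edge of the deck-side cover, with its tip at about (390,185). The bystanders are undisturbed. Now I'll correct the position and go down.

>>> arm_command(
  series=[
    [-0.006, -0.0075, 0.008, 0, 0, 0, 0],
    [-0.006, -0.0075, 0.016, 0, 0, 0, 0],
    [-0.006, -0.0075, 0.024, 0, 0, 0, 0],
    [-0.006, -0.0075, 0.029, 0, 0, 0, 0],
    [-0.006, -0.0075, 0.029, 0, 0, 0, 0],
  ],
)

```text
time_s: 3.2
eef_pos: [0.5723, -0.0034, 0.13]
eef_rot: [-0.001, 0.081, 0.997, 0.0]
wrist_force: [-0.9, -0.5, 0.3]
opening: -0.0
```

>>> arm_command(
  series=[
    [0, 0, 0.0008, 0, 0, 0, 0],
    [0, 0, 0.0016, 0, 0, 0, 0],
    [0, 0, 0.0024, 0, 0, 0, 0],
    [0, 0, 0.003, 0, 0, 0, 0],
    [0, 0, 0.003, 0, 0, 0, 0],
  ],
)

```text
time_s: 3.7
eef_pos: [0.5732, -0.0035, 0.1285]
eef_rot: [0.0, 0.081, 0.997, -0.0]
wrist_force: [0.5, 0.3, 0.8]
opening: 0.001
```

>>> arm_command(
  series=[
    [0, 0, 0.0006, 0, 0, 0, 0],
    [0, 0, 0.0012, 0, 0, 0, 0],
    [0, 0, 0.0018, 0, 0, 0, 0],
    [0, 0, 0.002, 0, 0, 0, 0],
    [0, 0, 0.002, 0, 0, 0, 0],
  ],
)

```text
time_s: 4.2
eef_pos: [0.5732, -0.0035, 0.1264]
eef_rot: [-0.0, 0.081, 0.997, 0.0]
wrist_force: [0.0, -1.6, 0.5]
opening: -0.003
```

>>> arm_command(
  series=[
    [0, 0, 0.0005, 0, 0, 0, 0],
    [0, 0, 0.001, 0, 0, 0, 0],
    [0, 0, 0.001, 0, 0, 0, 0],
    [0, 0, 0.001, 0, 0, 0, 0],
    [0, 0, 0.001, 0, 0, 0, 0],
  ],
)

```text
time_s: 4.7
eef_pos: [0.5733, -0.0035, 0.126]
eef_rot: [0.0, 0.081, 0.997, -0.0]
wrist_force: [-2.1, 0.0, 5.5]
opening: 0.0
```

>>> arm_command(
  series=[
    [0, 0, 0.0005, 0, 0, 0, 0],
    [0, 0, 0.001, 0, 0, 0, 0],
    [0, 0, 0.001, 0, 0, 0, 0],
    [0, 0, 0.001, 0, 0, 0, 0],
    [0, 0, 0.001, 0, 0, 0, 0],
  ],
)

```text
time_s: 5.2
eef_pos: [0.5733, -0.0035, 0.1258]
eef_rot: [0.0, 0.081, 0.997, -0.0]
wrist_force: [-5.6, 0.5, 11.5]
opening: 0.001
```

The first cover is firm: 11.5 N and no give. I'll lift and go to the next one.

>>> arm_command(
  series=[
    [0, 0, -0.008, 0, 0, 0, 0],
    [0, -0.025, -0.01, 0, 0, 0, 0],
    [0, -0.05, -0.01, 0, 0, 0, 0],
    [0, -0.068, -0.008, 0, 0, 0, 0],
    [0, -0.068, -0.005, 0, 0, 0, 0],
  ],
)

```text
time_s: 5.7
eef_pos: [0.5624, -0.0727, 0.1298]
eef_rot: [0.001, 0.082, 0.997, -0.0]
wrist_force: [0.7, -0.2, -0.7]
opening: -0.002
```

>>> arm_command(
  series=[
    [0, 0, 0.0005, 0, 0, 0, 0],
    [0, 0, 0.001, 0, 0, 0, 0],
    [0, 0, 0.0015, 0, 0, 0, 0],
    [0, 0, 0.0015, 0, 0, 0, 0],
    [0, 0, 0.0015, 0, 0, 0, 0],
  ],
)

```text
time_s: 6.2
eef_pos: [0.5623, -0.0702, 0.128]
eef_rot: [0.0, 0.081, 0.997, 0.0]
wrist_force: [0.4, -0.6, -0.0]
opening: -0.0
```

>>> arm_command(
  series=[
    [0, 0, 0.0005, 0, 0, 0, 0],
    [0, 0, 0.001, 0, 0, 0, 0],
    [0, 0, 0.0015, 0, 0, 0, 0],
    [0, 0, 0.0015, 0, 0, 0, 0],
    [0, 0, 0.0015, 0, 0, 0, 0],
  ],
)

```text
time_s: 6.7
eef_pos: [0.5622, -0.0707, 0.1264]
eef_rot: [-0.0, 0.081, 0.997, -0.0]
wrist_force: [-0.2, 0.3, -0.4]
opening: 0.0
```

>>> arm_command(
  series=[
    [0, 0, 0.0005, 0, 0, 0, 0],
    [0, 0, 0.001, 0, 0, 0, 0],
    [0, 0, 0.001, 0, 0, 0, 0],
    [0, 0, 0.001, 0, 0, 0, 0],
    [0, 0, 0.001, 0, 0, 0, 0],
  ],
)

```text
time_s: 7.2
eef_pos: [0.5623, -0.0707, 0.126]
eef_rot: [0.0, 0.081, 0.997, -0.0]
wrist_force: [-1.8, 0.0, 6.1]
opening: 0.004
```

>>> arm_command(
  series=[
    [0, 0, 0.0005, 0, 0, 0, 0],
    [0, 0, 0.001, 0, 0, 0, 0],
    [0, 0, 0.001, 0, 0, 0, 0],
    [0, 0, 0.001, 0, 0, 0, 0],
    [0, 0, 0.001, 0, 0, 0, 0],
  ],
)

```text
time_s: 7.7
eef_pos: [0.5624, -0.0707, 0.1258]
eef_rot: [0.0, 0.081, 0.997, -0.0]
wrist_force: [-5.8, 1.5, 11.0]
opening: -0.001
```

The second cover is firm too. On to the third, whose top is about 1.6 mm lower.

>>> arm_command(
  series=[
    [0, 0, -0.008, 0, 0, 0, 0],
    [0, -0.025, -0.01, 0, 0, 0, 0],
    [0, -0.05, -0.01, 0, 0, 0, 0],
    [0, -0.068, -0.008, 0, 0, 0, 0],
    [0, -0.068, -0.004, 0, 0, 0, 0],
  ],
)

```text
time_s: 8.2
eef_pos: [0.5515, -0.14, 0.129]
eef_rot: [0.001, 0.082, 0.997, -0.001]
wrist_force: [-0.1, 0.2, -1.0]
opening: -0.002
```

>>> arm_command(
  series=[
    [0, 0, 0.0005, 0, 0, 0, 0],
    [0, 0, 0.001, 0, 0, 0, 0],
    [0, 0, 0.0015, 0, 0, 0, 0],
    [0, 0, 0.002, 0, 0, 0, 0],
    [0, 0, 0.002, 0, 0, 0, 0],
  ],
)

```text
time_s: 8.7
eef_pos: [0.5513, -0.1372, 0.1264]
eef_rot: [-0.0, 0.081, 0.997, 0.0]
wrist_force: [-0.5, -0.0, 0.4]
opening: -0.002
```

>>> arm_command(
  series=[
    [0, 0, 0.0005, 0, 0, 0, 0],
    [0, 0, 0.001, 0, 0, 0, 0],
    [0, 0, 0.001, 0, 0, 0, 0],
    [0, 0, 0.001, 0, 0, 0, 0],
    [0, 0, 0.001, 0, 0, 0, 0],
  ],
)

```text
time_s: 9.2
eef_pos: [0.5512, -0.1378, 0.1254]
eef_rot: [0.0, 0.081, 0.997, 0.0]
wrist_force: [0.4, 0.5, 0.5]
opening: -0.003
```

>>> arm_command(
  series=[
    [0, 0, 0.0005, 0, 0, 0, 0],
    [0, 0, 0.001, 0, 0, 0, 0],
    [0, 0, 0.001, 0, 0, 0, 0],
    [0, 0, 0.001, 0, 0, 0, 0],
    [0, 0, 0.001, 0, 0, 0, 0],
  ],
)

```text
time_s: 9.7
eef_pos: [0.5513, -0.1378, 0.1246]
eef_rot: [0.0, 0.081, 0.997, -0.0]
wrist_force: [-1.5, 0.7, 2.8]
opening: -0.003
```

>>> arm_command(
  series=[
    [0, 0, 0.0005, 0, 0, 0, 0],
    [0, 0, 0.001, 0, 0, 0, 0],
    [0, 0, 0.001, 0, 0, 0, 0],
    [0, 0, 0.001, 0, 0, 0, 0],
    [0, 0, 0.001, 0, 0, 0, 0],
  ],
)

```text
time_s: 10.2
eef_pos: [0.5513, -0.1378, 0.1244]
eef_rot: [0.0, 0.081, 0.997, -0.0]
wrist_force: [-3.2, 1.6, 10.7]
opening: -0.005
```

The third is firm. Next is the fourth.

>>> arm_command(
  series=[
    [0, 0, -0.008, 0, 0, 0, 0],
    [0, -0.025, -0.01, 0, 0, 0, 0],
    [0, -0.05, -0.01, 0, 0, 0, 0],
    [0, -0.068, -0.008, 0, 0, 0, 0],
    [0, -0.068, -0.005, 0, 0, 0, 0],
  ],
)

```text
time_s: 10.7
eef_pos: [0.5402, -0.2071, 0.1286]
eef_rot: [0.0, 0.082, 0.997, -0.0]
wrist_force: [-0.2, -0.6, 0.1]
opening: 0.004
```

>>> arm_command(
  series=[
    [0, 0, 0.0005, 0, 0, 0, 0],
    [0, 0, 0.001, 0, 0, 0, 0],
    [0, 0, 0.0015, 0, 0, 0, 0],
    [0, 0, 0.002, 0, 0, 0, 0],
    [0, 0, 0.002, 0, 0, 0, 0],
  ],
)

```text
time_s: 11.2
eef_pos: [0.5403, -0.2044, 0.1264]
eef_rot: [-0.0, 0.081, 0.997, 0.0]
wrist_force: [0.2, 0.6, 0.1]
opening: -0.001
```

>>> arm_command(
  series=[
    [0, 0, 0.0005, 0, 0, 0, 0],
    [0, 0, 0.001, 0, 0, 0, 0],
    [0, 0, 0.001, 0, 0, 0, 0],
    [0, 0, 0.001, 0, 0, 0, 0],
    [0, 0, 0.001, 0, 0, 0, 0],
  ],
)

```text
time_s: 11.7
eef_pos: [0.5402, -0.2049, 0.1254]
eef_rot: [0.0, 0.081, 0.997, 0.0]
wrist_force: [0.4, -0.6, 0.5]
opening: -0.005
```

>>> arm_command(
  series=[
    [0, 0, 0.0005, 0, 0, 0, 0],
    [0, 0, 0.001, 0, 0, 0, 0],
    [0, 0, 0.001, 0, 0, 0, 0],
    [0, 0, 0.001, 0, 0, 0, 0],
    [0, 0, 0.001, 0, 0, 0, 0],
  ],
)

```text
time_s: 12.2
eef_pos: [0.5403, -0.2049, 0.1245]
eef_rot: [0.0, 0.081, 0.997, -0.0]
wrist_force: [0.0, 0.5, 0.6]
opening: -0.0
```

>>> arm_command(
  series=[
    [0, 0, 0.0005, 0, 0, 0, 0],
    [0, 0, 0.001, 0, 0, 0, 0],
    [0, 0, 0.001, 0, 0, 0, 0],
    [0, 0, 0.001, 0, 0, 0, 0],
    [0, 0, 0.001, 0, 0, 0, 0],
  ],
)

```text
time_s: 12.7
eef_pos: [0.5403, -0.2049, 0.1235]
eef_rot: [0.0, 0.081, 0.997, -0.0]
wrist_force: [0.6, -0.3, 2.0]
opening: 0.002
```

>>> arm_command(
  series=[
    [0, 0, 0.0005, 0, 0, 0, 0],
    [0, 0, 0.001, 0, 0, 0, 0],
    [0, 0, 0.001, 0, 0, 0, 0],
    [0, 0, 0.001, 0, 0, 0, 0],
    [0, 0, 0.001, 0, 0, 0, 0],
  ],
)

```text
time_s: 13.2
eef_pos: [0.5404, -0.2049, 0.123]
eef_rot: [0.0, 0.081, 0.997, -0.0]
wrist_force: [-1.8, 1.0, 7.0]
opening: -0.001
```

>>> arm_command(
  series=[
    [0, 0, 0.0005, 0, 0, 0, 0],
    [0, 0, 0.001, 0, 0, 0, 0],
    [0, 0, 0.001, 0, 0, 0, 0],
    [0, 0, 0.001, 0, 0, 0, 0],
    [0, 0, 0.001, 0, 0, 0, 0],
  ],
)

```text
time_s: 13.7
eef_pos: [0.5404, -0.205, 0.1228]
eef_rot: [0.0, 0.081, 0.997, -0.0]
wrist_force: [-4.4, 1.4, 11.5]
opening: 0.001
```

Ambiguous: some soft travel before the stop. While still pressing, I'll check the covers' tilt by depth.

```bash
cat > tilt.py <<'E'
from h import *
from bench import camera,camera_model
C=np.array([[.605,-.008],[.5939,-.0752],[.5829,-.1423],[.5719,-.2094]]);a=np.radians(-9.3);ex=np.array([np.cos(a),np.sin(a)]);ey=np.array([-ex[1],ex[0]])
v,u=np.mgrid[0:384,0:512];uv=np.c_[u.ravel(),v.ravel()]
for n in('top','scene'):
    m=camera_model(n);p,d=camera(n);cv2.imwrite(f'pics/t_{n}.png',p[:,:,::-1])
    k=cv2.undistortPoints(uv.astype(float).reshape(-1,1,2),m['K'],np.array(m['distortion']))[:,0]
    W=m['position']+(np.c_[k,np.ones(len(k))]*d.reshape(-1,1))@rot(m['attitude']).T
    W=W[d.ravel()>0]
    for i,c in enumerate(C):
        x=(W[:,:2]-c)@ex;y=(W[:,:2]-c)@ey
        s=(abs(x)<.04)&(abs(y)<.022)&(abs(W[:,2]-.051)<.007)
        if s.sum()<30: print(n,i+1,'few',s.sum());continue
        A=np.c_[x[s],y[s],np.ones(s.sum())];z=W[s,2];g=np.ones(len(z),bool)
        for _ in range(5):
            f=np.linalg.lstsq(A[g],z[g],rcond=None)[0];r=z-A@f;g=abs(r)<2.5*r[g].std()
        print(n,i+1,s.sum(),'tilt x,y',f[:2].round(3),'z',f[2].round(4),'rms',r[g].std().round(4),'xrange',x[s].min().round(3),x[s].max().round(3))
E
python3 tilt.py
```

```text
top 1 841 tilt x,y [-0.002  0.001] z 0.0521 rms 0.0011 xrange -0.04 0.04
top 2 852 tilt x,y [-0.     0.002] z 0.0522 rms 0.0011 xrange -0.04 0.04
top 3 864 tilt x,y [0.001 0.008] z 0.0506 rms 0.0012 xrange -0.04 0.04
top 4 351 tilt x,y [ 0.083 -0.006] z 0.051 rms 0.0011 xrange -0.04 0.04
scene 1 418 tilt x,y [-0.001 -0.002] z 0.0542 rms 0.0011 xrange -0.04 0.04
scene 2 395 tilt x,y [-0.  0.] z 0.0541 rms 0.0011 xrange -0.04 0.04
scene 3 374 tilt x,y [-0.002 -0.009] z 0.0526 rms 0.001 xrange -0.04 0.039
scene 4 299 tilt x,y [ 0.084 -0.005] z 0.0529 rms 0.001 xrange -0.039 0.04
```

Both cameras show cover 4, at the mug end, tilted 0.083 rad while the others are level. It is the loose one. I'll lift, move to its middle and press.

>>> arm_command(
  series=[
    [0, 0, -0.01, 0, 0, 0, 0],
    [0, 0, -0.013, 0, 0, 0, 0],
    [-0.016, 0, -0.013, 0, 0, 0, 0],
    [-0.032, 0.0005, -0.013, 0, 0, 0, 0],
    [-0.032, 0.0005, -0.01, 0, 0, 0, 0],
  ],
)

```text
time_s: 14.3
eef_pos: [0.5735, -0.2101, 0.1321]
eef_rot: [0.001, 0.081, 0.997, -0.001]
wrist_force: [-0.7, -0.5, 0.3]
opening: 0.001
```

>>> arm_command(
  series=[
    [0, 0, 0.001, 0, 0, 0, 0],
    [0, 0, 0.002, 0, 0, 0, 0],
    [0, 0, 0.003, 0, 0, 0, 0],
    [0, 0, 0.004, 0, 0, 0, 0],
    [0, 0, 0.005, 0, 0, 0, 0],
  ],
)

```text
time_s: 14.8
eef_pos: [0.5717, -0.2095, 0.1264]
eef_rot: [-0.0, 0.081, 0.997, 0.0]
wrist_force: [0.2, -0.4, -0.1]
opening: -0.004
```

>>> arm_command(
  series=[
    [0, 0, 0.0005, 0, 0, 0, 0],
    [0, 0, 0.001, 0, 0, 0, 0],
    [0, 0, 0.0015, 0, 0, 0, 0],
    [0, 0, 0.002, 0, 0, 0, 0],
    [0, 0, 0.002, 0, 0, 0, 0],
  ],
)

```text
time_s: 15.3
eef_pos: [0.572, -0.2096, 0.1251]
eef_rot: [-0.0, 0.081, 0.997, -0.0]
wrist_force: [-1.4, 1.7, 5.6]
opening: -0.0
```

>>> arm_command(
  series=[
    [0, 0, 0.0005, 0, 0, 0, 0],
    [0, 0, 0.001, 0, 0, 0, 0],
    [0, 0, 0.0015, 0, 0, 0, 0],
    [0, 0, 0.002, 0, 0, 0, 0],
    [0, 0, 0.002, 0, 0, 0, 0],
  ],
)

```text
time_s: 15.8
eef_pos: [0.572, -0.2095, 0.1234]
eef_rot: [-0.0, 0.081, 0.997, -0.0]
wrist_force: [-4.0, 1.2, 7.4]
opening: 0.004
```

>>> arm_command(
  series=[
    [0, 0, 0.0005, 0, 0, 0, 0],
    [0, 0, 0.001, 0, 0, 0, 0],
    [0, 0, 0.0015, 0, 0, 0, 0],
    [0, 0, 0.0015, 0, 0, 0, 0],
    [0, 0, 0.0015, 0, 0, 0, 0],
  ],
)

```text
time_s: 16.3
eef_pos: [0.572, -0.2096, 0.1221]
eef_rot: [-0.0, 0.081, 0.997, -0.0]
wrist_force: [-3.9, 2.4, 8.7]
opening: -0.002
```

>>> arm_command(
  series=[
    [0, 0, 0.0005, 0, 0, 0, 0],
    [0, 0, 0.001, 0, 0, 0, 0],
    [0, 0, 0.0015, 0, 0, 0, 0],
    [0, 0, 0.0015, 0, 0, 0, 0],
    [0, 0, 0.0015, 0, 0, 0, 0],
  ],
)

```text
time_s: 16.8
eef_pos: [0.5721, -0.2096, 0.122]
eef_rot: [-0.0, 0.081, 0.997, -0.0]
wrist_force: [-8.4, 3.7, 19.3]
opening: -0.003
```

```bash
python3 tilt.py; python3 -c "
from bench import ctrl
o=ctrl.get_obs();print(o['eef_pos'],o['wrist_force'])"
```

```text
top 1 831 tilt x,y [-0.001 -0.002] z 0.0521 rms 0.0012 xrange -0.04 0.04
top 2 851 tilt x,y [-0.002  0.003] z 0.0521 rms 0.0012 xrange -0.04 0.04
top 3 865 tilt x,y [0.003 0.002] z 0.0507 rms 0.0011 xrange -0.04 0.04
top 4 154 tilt x,y [ 0.   -0.03] z 0.0481 rms 0.0012 xrange -0.04 0.04
scene 1 421 tilt x,y [-0.002 -0.002] z 0.0541 rms 0.0011 xrange -0.04 0.04
scene 2 402 tilt x,y [-0.    -0.005] z 0.054 rms 0.0011 xrange -0.04 0.04
scene 3 374 tilt x,y [-0.    -0.005] z 0.0526 rms 0.0011 xrange -0.04 0.04
scene 4 267 tilt x,y [0.001 0.007] z 0.0497 rms 0.0011 xrange -0.04 0.04
[ 0.57207369 -0.20959837  0.12200369] [-8.33694478  3.65443062 18.99128594]
```

View pics/t_scene.png

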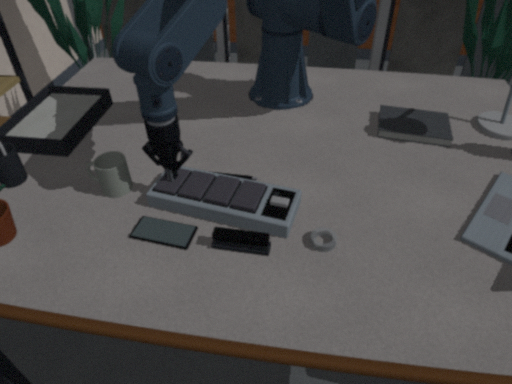

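The tip, at about (170,178), is holding the cover at the mug end. It is about 3 mm lower, level and on its stop at 19 N. The other covers and the bystanders are where they were.

```bash
python3 -c "
from bench import ctrl
print(ctrl.hand_in())"
```

```text
the job is handed in; nothing more can be done
None
```

I found the loose cover, pressed it home and handed the job in with the closed fingertip still holding it down. No verdict was given.

- **Finding it:** I pressed near the robot-side edge of each cover, starting from the deck end. The first three did not give at about 11 N. The fourth, at the mug end, tipped; its force reading alone was ambiguous. Depth plane fits from both the top and scene cameras settled it, showing a tilt of 0.083 rad on that cover while the other three stayed level.
- **Seating it:** I pressed at its middle. It went down about 3 mm under less than 10 N measured, then hit its stop, where the force rose to 19 N. I held it there.
- **Last checks:**
  - The scene camera puts the fourth cover about 3 mm lower than it puts the third, and level within 0.01 rad.
  - The top camera agrees on its height but reads 0.03 rad about the other axis. I put that down to the gripper hiding most of the cover, since only 154 points were left to fit.
  - Both cameras show the other three covers level and unchanged in height. The bystanders looked undisturbed in the last picture; I did not measure them.
- **Firmer than asked:** the edge presses reached about 11 N, well above the light 1 to 2 N described. None of the firm covers moved.

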